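Mount the ball coupler on its ball and latch it

TASK

Lift the ball coupler out of its cradle by the shank, set it down flat on the wooden board and let go, then take it again by its head, because the stand's cheeks leave no room for fingers at the shank. Lower it over the ball with the shank between the cheeks, keeping hold until its underside rests flat on the stand's base and leaving its latch lever up meanwhile; then let go and press the latch lever fully down. Leave the other tools where they lie.

Things in the scene. Friction and masses are not known exactly. Their poses are not given: they have to be found in the camera images.
- coupler: Loose ball coupler, 0.6 kg, 199 long, flat underside. Origin: centre of the socket's mouth, in the underside; z up, x along the shank. Aluminium head x -28..28, y -25..25, z 0..50 (cap to z 59), socket 39 across, 41 deep, open downward. Steel shank x 28..105, y -10..10, z 0..32. Toe x -60..-28, y -15..15, z 0..8. Centre of mass near x 28. Stored in the cradle, underside 20 above the table.
- shank_end (a point): Far end of the coupler's shank, x 105, y 0, z 16 in the coupler's frame. In the cradle only the shank is free to grip, best near x 60; the walls leave no room for fingers at the head.
- latch (a joint): Latch lever's angle (rad) above level: 0 is fully down (end stop), 0.55 to 0.75 (up) at the start. Stays where left; about 2 N on the paddle moves it. Hinge along the coupler's y at x -34, z 44, at the front of the head; the lever runs from there to -x for 60, 8 thick, 14 wide, with a paddle 28 wide over its outer 22.
- latch_paddle (a point): Point on the upper face of the lever's paddle, 48 from the hinge; at x -82, z 48 in the coupler's frame when the lever is fully down.
- cradle: Fixed grey steel cradle, origin on the table under the socket's place, same axes as the coupler in it. Floor 20 high; two walls beside the head, inner faces at y +-30, 6 thick, x -34..26, tops 86 above the table; under the shank a beam 14 wide, 20 high, x 30..108. Open above, in front and at the rear.
- board: Fixed wooden setting-down board, 200 (x) x 110 (y) x 18 high; origin at the centre of its underside.
- stand: Fixed steel ball stand, origin on the table under the ball. Base x -73..117, y -40..40, top 20 above the table. Steel ball 34 across, its centre 41 and top 58 above the table. Two cheeks x 40..100, inner faces at y +-13, up to 65 above the table, then flaring out to 75. The coupler's shank goes between them, pointing to the stand's +x.
- seat (a point): Point on the top of the stand's base, straight under the ball's centre, 20 above the table; axes as the stand's. The seated coupler's origin is here (socket play about 2.5 each way).
- pan: green enamel rivet pan, round, 140 across, 35 high, fixed to the table; bystander. Origin on the table at its underside.
- iron_dolly: loose cast iron dolly, stepped block 50 x 90 x 65 high; bystander. Origin on the table at its underside.
- rivet_set: loose nickel rivet set, standing stepped cylinder 34 across, 90 high; bystander. Origin on the table at its underside.
- pliers_a: ring-handled cleco pliers lying flat, about 155 long, 90 wide, 14 high; bystander. Origin on the table at its underside.
- pliers_b: second ring-handled cleco pliers, same shape; bystander. Origin on the table at its underside.
- tongs: steel rivet tongs lying flat, about 230 long, 90 wide, 14 high; bystander. Origin on the table at its underside.
- hammer: hammer lying flat, 260 long; bystander. Origin on the table at its underside.

How it is judged:
By the outcome, as a careful person would: the job done as asked, in the order asked, and still so for the second after the job is handed in, with the robot touching nothing.
It also fails if it takes over 72 s, if anything falls off the work surface, if the arm or the gripper's body presses on something with over 40 N, if the wrist force passes 120 N, or if a joint passes its speed limit or range.

ROBOT

A 7-joint arm with a two-finger parallel gripper is mounted at the origin on the work surface. World frame = base frame: x ahead of the robot, y to its left, z up, the work surface at z = 0. Lengths are in m, angles in rad, forces in N, time in s.
With the tool pointing down it reaches from about 0.425 to 0.95 m from the base axis. Payload 4.7 kg.
Tool frame: the origin (TCP) lies midway between the tips of the shut fingers; the grasp point (between the pads) lies 19 mm behind it; z points along the fingers, y is the line along which they close (so a half turn about z gives the same grasp; the last joint's range is limited). The gripper opens to 85 mm and grips with 20 to 120 N. Pads are 22 mm wide; open, the fingers measure 114 mm over their backs; the gripper's body (76 mm by 85 mm) begins 54 mm behind the grasp point. The pads swing forward as they close: fully open they stand 13 mm farther back than shut.
Start: joints at [1.12, 0.469, -0.049, 1.532, 0.024, 1.141, -0.082], TCP at [0.276, -0.616, 0.231] pointing down, gripper open.
Joint ranges: [-2.59, 2.59], [-0.33, 1.99], [-1.39, 1.29], [0.1, 2.45], [-1.04, 4.18], [0.21, 1.99], [-2.66, 2.66]. Speed limits (rad/s): [2.57, 2.57, 3.14, 3.14, 3.14, 3.14, 3.14].

INTERFACE

Orientations are given as a unit quaternion [w, x, y, z].
In Python, from station import ctrl gives the robot as it stands. Calls block until the motion is done:
- ctrl.movep(position, orientation): joint-space move of the TCP to a pose.
- ctrl.movel(position, orientation=None, velocity=0.15, max_force=None): straight line of the TCP; orientation=None keeps the orientation; velocity is the mean speed in m/s. With max_force (N) it stops when the force on the tool has changed by that much, and returns True; else False.
- ctrl.goto_joints(angles): joint-space move.
- ctrl.gripper_open() and ctrl.clamp(grip_force=None): open the fingers fully, or close them until they stop; grip_force is the grip in N (None keeps the last).
- ctrl.pause(seconds).
- ctrl.inverse_kinematics(position, orientation): joint angles nearest the present ones, or None.
- ctrl.get_obs(): the state.
- ctrl.capture(name): name is "scene" or "top" or "wrist"; returns (picture, depth): 400x640x3 uint8, red, green, blue; 400x640 float32, m along the optical axis (not along the pixel's ray), 0 where there is no reading.
- ctrl.camera_params(name): a dict with "intrinsics" (3x3 intrinsics, pixels), "R" (3x3) and "t" (3): a world point X has camera coordinates R X + t; the wrist camera has in their place "mount" (4x4, takes a point from camera to tool coordinates, whose origin is the TCP and whose axes are the flange's). Camera axes: x right, y down, z forward; pixel columns grow to the right and rows downward; lengths in m; the calibration is good to about 2 mm. A picture is of the moment at which its call begins: read the wrist's pose just before it. camera_params takes no time and is no camera call.
A pose or a line that the arm cannot do raises ctrl.Unreachable and nothing moves.
- ctrl.close_job(): hands the job in; it is judged then, once.
The state is a dict: "time_s": time; "joint_pos": joint angles; "joint_vel": joint speeds; "joint_torque": joint torques, N m; "eef_pos": TCP position; "tcp_rot": TCP orientation; "wrist_force": force on the tool from outside, world axes, zero at the start; "ft_torque": the same for the moment, N m; "grip_width": finger opening in m; "grasp_force": force on a finger pad.
Only numpy, scipy, OpenCV 4.12 (cv2) and the standard library are available. Lean on these libraries where they do the work, as an engineer would, in place of code of your own. Each camera call takes 0.05 s, during which the arm holds its last target. There are 200 camera calls.

## Working session

There is one attempt and no reset: what is moved stays moved. The work goes in short steps, each a Python script; the robot and the scene stay as the last script left them, time stands still between calls to the robot, and variables do not carry over. Pictures are saved under pics/ and viewed, at most 10 in all, crops included, and the job is handed in when it is done.

```bash
ls; mkdir -p pics; python3 - <<'E'
from station import ctrl
import cv2,numpy as np
o=ctrl.get_obs();print({k:np.round(v,3) for k,v in o.items()})
for n in("scene","top"):
    p,d=ctrl.capture(n);cv2.imwrite(f"pics/{n}0.png",p[...,::-1]);np.savez(f"pics/{n}0.npz",p=p,d=d)
    print(n,{k:np.round(v,3).tolist() for k,v in ctrl.camera_params(n).items()})
print(np.round(ctrl.camera_params("wrist")["mount"],3))
E
```

```text
pics
{'time_s': np.float64(0.0), 'joint_pos': array([ 1.12 ,  0.469, -0.049,  1.534,  0.024,  1.141, -0.082]), 'joint_vel': array([ 0.001, -0.003,  0.002,  0.001, -0.002,  0.   ,  0.   ]), 'joint_torque': array([-1.0000e-03, -5.1030e+01, -4.7000e-02, -2.3771e+01,  1.1000e-02,
        7.0000e-03, -0.0000e+00]), 'eef_pos': array([ 0.276, -0.615,  0.23 ]), 'tcp_rot': array([-0.001,  0.978,  0.209, -0.   ]), 'wrist_force': array([-0.585,  0.276, -0.386]), 'ft_torque': array([0.053, 0.067, 0.005]), 'grasp_force': np.float64(0.0), 'grip_width': np.float64(0.086)}
scene {'intrinsics': [[429.538, 0.0, 320.264], [0.0, 429.538, 196.686], [0.0, 0.0, 1.0]], 'R': [[0.21, 0.978, 0.007], [0.847, -0.178, -0.501], [-0.488, 0.111, -0.866]], 't': [-0.107, -0.465, 1.506]}
top {'intrinsics': [[381.759, 0.0, 323.688], [0.0, 381.759, 201.244], [0.0, 0.0, 1.0]], 'R': [[0.03, -1.0, 0.008], [-0.989, -0.031, -0.145], [0.146, -0.003, -0.989]], 't': [-0.019, 0.59, 1.333]}
[[ 0.    -0.961 -0.278  0.071]
 [ 1.     0.    -0.    -0.001]
 [ 0.    -0.278  0.961 -0.142]
 [ 0.     0.     0.     1.   ]]
```

View pics/top0.png

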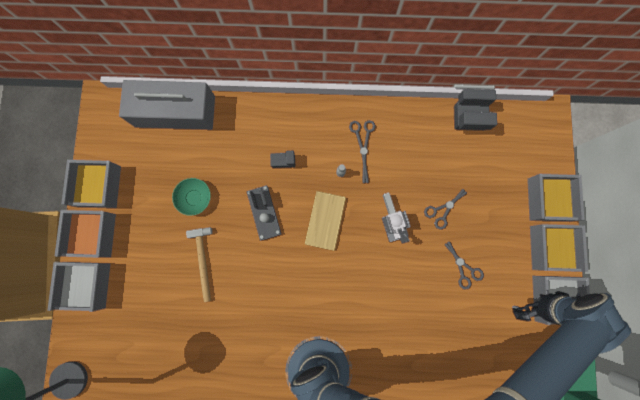

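View pics/scene0.png

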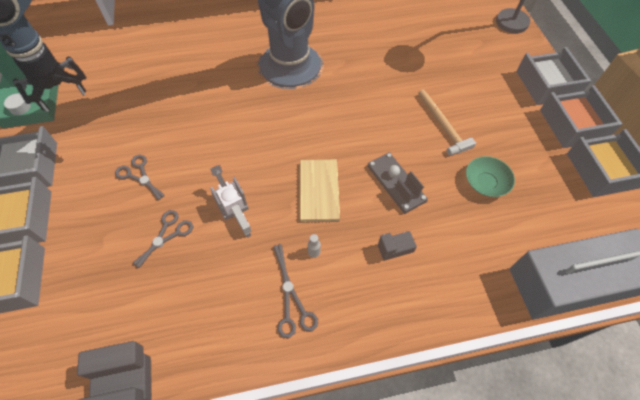

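The top view shows the coupler at about (397,222) with its shank end at (388,196). The board is at (326,221), and the stand has its ball at (264,217) and cheeks at (261,195). Next I'll compute coarse poses.

```bash
cat > h.py <<'E'
import numpy as np,cv2
from scipy.spatial.transform import Rotation as Rn
from station import ctrl
def cloud(d,K,R,t):
    v,u=np.mgrid[:d.shape[0],:d.shape[1]]
    c=np.stack([(u-K[0,2])/K[0,0]*d,(v-K[1,2])/K[1,1]*d,d],-1)
    return (c-t)@R          # R^T (c - t)
def fixed(n,d):
    P=ctrl.camera_params(n);W=cloud(d,*[np.array(P[k]) for k in("intrinsics","R","t")]);W[d==0]=np.nan;return W
def wrist():
    o=ctrl.get_obs();p,d=ctrl.capture("wrist");P=ctrl.camera_params("wrist")
    T=np.eye(4);q=np.array(o["tcp_rot"]);T[:3,:3]=Rn.from_quat(q[[1,2,3,0]]).as_matrix();T[:3,3]=o["eef_pos"]
    M=T@np.array(P["mount"]);W=cloud(d,np.array(P["intrinsics"]),M[:3,:3].T,-M[:3,:3].T@M[:3,3]);W[d==0]=np.nan
    return p,W
def down(yaw,tilt=0):
    """tool z down; tool x axis along world heading yaw (tool y = yaw-90deg)"""
    q=(Rn.from_euler('z',yaw)*Rn.from_euler('y',tilt)*Rn.from_euler('x',np.pi)).as_quat();return q[[3,0,1,2]]
def band(W,c,r,lo,hi):
    m=(W[...,2]>lo)&(W[...,2]<hi)&(np.hypot(W[...,0]-c[0],W[...,1]-c[1])<r);return W[m]
def rect(P):
    (c,s,a)=cv2.minAreaRect((P[:,:2]*1000).astype(np.float32));return np.round(c,1),np.round(s,1),round(a,1),len(P)
E
python3 - <<'E'
from h import *
D={n:np.load(f"pics/{n}0.npz")["d"] for n in("top","scene")}
W={n:fixed(n,d) for n,d in D.items()}
w=W["top"]
for k,(u,v) in dict(head=(397,222),shank=(389,200),board=(326,221),ball=(264,217),ck=(261,195)).items(): print(k,np.round(w[v,u],3))
for n in W:
    print(n)
    c=w[221,326];print("board",rect(band(W[n],c,.14,.012,.024)))
    c=w[222,397]
    for lo,hi in((.03,.045),(.046,.058),(.066,.073),(.073,.09)):
        print("coup",lo,rect(band(W[n],c,.14,lo,hi)), band(W[n],c,.14,lo,hi).mean(0).round(3))
    c=w[210,263]
    for lo,hi in((.014,.026),(.05,.062),(.063,.08)):
        print("stand",lo,rect(band(W[n],c,.13,lo,hi)),band(W[n],c,.13,lo,hi).mean(0).round(3))
E
```

```text
head [ 0.52  -0.258  0.081]
shank [ 0.601 -0.234  0.055]
board [ 0.522 -0.011  0.02 ]
ball [0.526 0.21  0.052]
ck [0.603 0.223 0.064]
top
board (array([524.8,  -6.7]), array([109.8, 200. ]), 79.4, 1561)
coup 0.03 (array([ 546.3, -248. ]), array([158.4,  68.4]), 18.0, 49) [ 0.537 -0.239  0.037]
coup 0.046 (array([ 557.6, -244.1]), array([141.9,  68.1]), 17.8, 136) [ 0.577 -0.24   0.051]
coup 0.066 (array([ 518.3, -256.7]), array([71.8, 67.7]), 19.3, 142) [ 0.522 -0.256  0.07 ]
coup 0.073 (array([ 509.2, -262.5]), array([87. , 73.5]), 16.0, 210) [ 0.518 -0.259  0.08 ]
stand 0.014 (array([546.5, 219.4]), array([190.3,  80.3]), 18.7, 863) [0.539 0.215 0.019]
stand 0.05 (array([565.8, 223.6]), array([111.3,  31.9]), 19.5, 54) [0.538 0.217 0.055]
stand 0.063 (array([591.8, 235. ]), array([60. , 48.8]), 18.0, 112) [0.591 0.236 0.071]
scene
board (array([527.,  -7.]), array([109.9, 204.4]), 79.3, 2319)
coup 0.03 (array([ 562.6, -246.4]), array([141.3,  71.1]), 18.0, 88) [ 0.568 -0.244  0.037]
coup 0.046 (array([ 558.3, -247.1]), array([149.3,  69.9]), 22.6, 269) [ 0.581 -0.24   0.052]
coup 0.066 (array([ 521.6, -261. ]), array([73.7, 70.3]), 19.5, 233) [ 0.528 -0.257  0.07 ]
coup 0.073 (array([ 512. , -262.1]), array([93.4, 72.3]), 16.7, 320) [ 0.52 -0.26  0.08]
stand 0.014 (array([549.9, 219.1]), array([190.9,  82.6]), 18.8, 1094) [0.549 0.211 0.02 ]
stand 0.05 (array([571.6, 222.4]), array([114.4,  39.6]), 19.9, 157) [0.57  0.223 0.055]
stand 0.063 (array([595. , 234.7]), array([61.2, 50.5]), 18.2, 174) [0.594 0.239 0.071]
```

```bash
python3 - <<'E'
from h import *
a=np.radians
for nm,p,y in (("cup",(.579,-.238,.02),18),("bd",(.56,-.013,.02),-10.6),("st",(.535,.215,.045),18.8),("press",(.455,.19,.07),18.8)):
    for f in(0,180):
        q=ctrl.inverse_kinematics(p,down(a(y+f)));print(nm,f,None if q is None else np.round(q,2))
ctrl.movep([.585,-.236,.2],down(a(18)))
print(ctrl.get_obs()["time_s"],ctrl.get_obs()["eef_pos"])
p,W=wrist();cv2.imwrite("pics/w1.png",p[...,::-1]);np.savez("pics/w1.npz",p=p,W=W)
c=(.555,-.245)
for lo,hi in((.047,.057),(.066,.073),(.082,.09)):
    B=band(W,c,.13,lo,hi);print(lo,rect(B),B.mean(0).round(4))
E
```

```text
cup 0 [ 0.43  0.64 -0.15  1.81  0.14  0.7  -1.05]
cup 180 [ 0.8   0.74 -0.68  1.79  0.61  0.83  1.7 ]
bd 0 [ 0.09  0.56 -0.18  1.97  0.17  0.62 -1.96]
bd 180 [ 0.46  0.67 -0.69  1.95  0.62  0.75  0.79]
st 0 [-0.06  0.6  -0.53  1.9   0.43  0.75 -2.08]
st 180 [ 0.08  0.66 -0.74  1.9   0.6   0.82  0.92]
press 0 [ 0.03  0.47 -0.64  2.08  0.42  0.72 -2.12]
press 180 [ 0.4   0.73 -1.19  2.06  0.85  0.97  0.64]
1.8833 [ 0.58442281 -0.23787178  0.20006077]
0.047 (array([ 563., -245.]), array([138.8,  71.1]), 18.0, 2049) [ 0.5863 -0.2372  0.0512]
0.066 (array([ 523.1, -257.6]), array([69.3, 71.9]), 17.2, 2179) [ 0.5273 -0.2564  0.0695]
0.082 (array([ 511.7, -261.7]), array([87., 72.]), 17.9, 1056) [ 0.5158 -0.2606  0.0851]
```

View pics/w1.png

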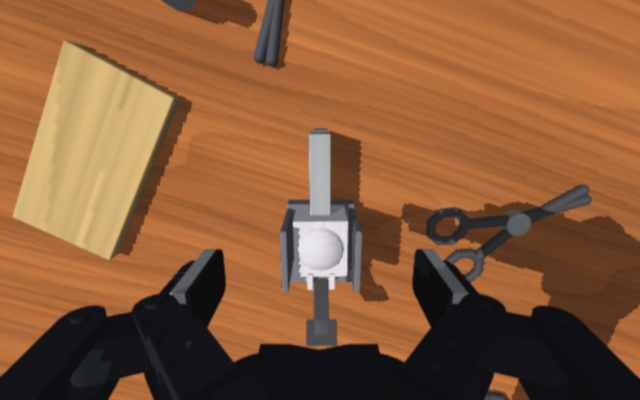

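The wrist view shows the shank from (319,130) to (319,212), the cap at (322,250) and the raised paddle at (321,332). The cradle surroundings are clear.

```bash
cat >> h.py <<'E'
def shank(W,o,yaw,top):
    """refine coupler origin/yaw from the shank's top face"""
    o=np.array(o[:2],float)
    for _ in range(3):
        c,s=np.cos(yaw),np.sin(yaw);B=W[np.abs(W[...,2]-top)<.006];d=B[:,:2]-o
        x=d@[c,s];y=d@[-s,c];m=(x>.034)&(x<.12)&(np.abs(y)<.018)
        (vx,vy,_,_)=cv2.fitLine(B[m,:2].astype(np.float32),cv2.DIST_L2,0,1e-4,1e-4).ravel()
        yaw=np.arctan2(vy,vx) if vx*c+vy*s>0 else np.arctan2(-vy,-vx)
        ax=np.array([np.cos(yaw),np.sin(yaw)]);n=np.array([-ax[1],ax[0]])
        P=B[m,:2];o=ax*(np.percentile(P@ax,99)-.105)+n*np.mean(np.percentile(P@n,[2,98]))
    return o,yaw,np.ptp(np.percentile(P@n,[2,98])),B[m,2].mean()
E
python3 - <<'E'
from h import *
W=np.load("pics/w1.npz")["W"]
o,y,w,z=shank(W,(.523,-.257),np.radians(18),.052);print(o,np.degrees(y),w,z)
g=o+.060*np.array([np.cos(y),np.sin(y)]);print(g)
ctrl.movep([*g,.10],down(y));ob=ctrl.get_obs();print(ob["time_s"],ob["eef_pos"])
print(ctrl.movel([*g,.020],velocity=.08,max_force=12));ob=ctrl.get_obs();print(ob["time_s"],ob["eef_pos"],ob["wrist_force"])
p,_=wrist();cv2.imwrite("pics/w2.png",p[...,::-1])
E
```

```text
[ 0.52873276 -0.25608348] 18.351274 0.019301093762704558 0.05102369234664614
[ 0.58568141 -0.23719296]
2.4167 [ 0.58587881 -0.23798269  0.10032053]
False
3.5667 [ 0.5861888  -0.23736528  0.02057541] [-0.78481008 -0.11748293  0.95859351]
```

View pics/w2.png

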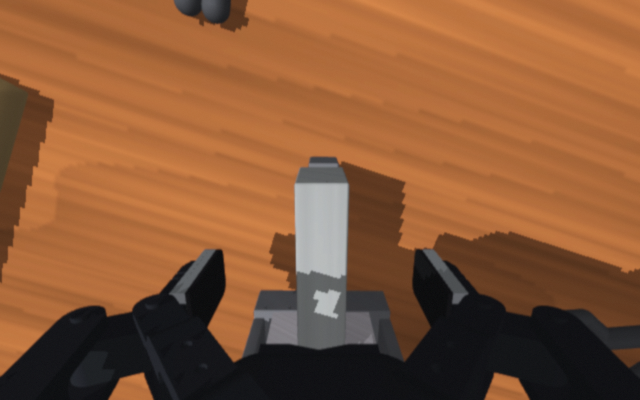

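The shank at (320,240) is centred between the open fingers. Now I'll clamp, lift, and carry it to the board.

```bash
python3 - <<'E'
from h import *
q0=ctrl.get_obs()
ctrl.clamp(100);ob=ctrl.get_obs();print(ob["time_s"],ob["grip_width"],ob["grasp_force"],ob["wrist_force"])
z0=ob["eef_pos"][2]
e=ob["eef_pos"];ctrl.movel([e[0],e[1],z0+.095],velocity=.12)
ob=ctrl.get_obs();print(ob["time_s"],ob["grip_width"],ob["wrist_force"])
yb=np.radians(-10.6);b=np.array([.526,-.007]);g=b+(.060-.022)*np.array([np.cos(yb),np.sin(yb)])
ctrl.movep([*g,z0+.06],down(yb))
p,W=wrist();cv2.imwrite("pics/w3.png",p[...,::-1])
ob=ctrl.get_obs();print(ob["time_s"],ob["eef_pos"],ob["grip_width"],ob["wrist_force"],z0)
hit=ctrl.movel([*g,z0-.006],velocity=.06,max_force=8)
ob=ctrl.get_obs();print(hit,ob["time_s"],ob["eef_pos"],ob["wrist_force"])
p,d=ctrl.capture("scene");cv2.imwrite("pics/s1.png",cv2.resize(p[120:260,150:450,::-1],None,fx=2,fy=2))
E
```

```text
4.2333 0.01857378461244387 98.63354802131653 [-0.11665697 -0.48491032  3.32059216]
5.1833 0.018578003350168338 [-0.06513287 -0.19181691 -6.8094991 ]
6.1417 [ 0.56389328 -0.01607892  0.08050499] 0.018713222127606743 [ 0.39338626  0.63740099 -6.72402304] 0.02050632844859497
True 7.0917 [ 0.56288366 -0.01394024  0.0184388 ] [-0.63222307  0.09148776  4.1602042 ]
```

View pics/s1.png

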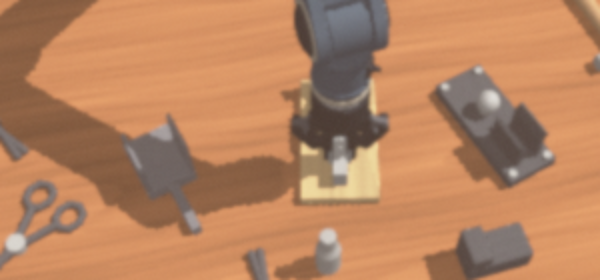

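The cradle at (165,160) is empty. The coupler rests on the board at contact height, and the shank end is at (340,165). Next I'll release it and look again.

```bash
python3 - <<'E'
from h import *
yb=np.radians(-10.6);b=np.array([.526,-.007])
ctrl.gripper_open();ob=ctrl.get_obs();print(ob["time_s"],ob["grip_width"],ob["wrist_force"])
e=ob["eef_pos"];ctrl.movel([e[0],e[1],.2],velocity=.2);ctrl.pause(.2)
p,W=wrist();cv2.imwrite("pics/w4.png",p[...,::-1]);np.savez("pics/w4.npz",p=p,W=W)
u=np.array([np.cos(yb),np.sin(yb)])
o,y,w,z=shank(W,b-.022*u,yb,.050);print(o,np.degrees(y),w,z)
for lo,hi in((.062,.071),(.0715,.08)):
    B=band(W,o,.036,lo,hi);print(lo,rect(B),B.mean(0).round(4))
B=W[np.abs(W[...,2]-.05)<.008];s=(B[:,:2]-o)@u;print("tilt",[B[(np.abs(s-k)<.008)&(np.abs((B[:,:2]-o)@[-u[1],u[0]])<.008),2].mean().round(4) for k in(.05,.07,.095)])
print(ctrl.get_obs()["time_s"])
E
```

```text
7.8 0.08552753966408075 [ 0.4852286  -0.40756659 -0.54845167]
[ 0.503285   -0.00169338] -10.162994 0.019258603681028552 0.04906457328511633
0.062 (array([499.9,  -0.6]), array([50.1, 64.9]), 79.9, 1922) [ 0.5038 -0.0014  0.0672]
0.0715 (array([504.1,  -1.7]), array([38.4, 37.6]), 20.9, 1212) [ 0.505  -0.0016  0.074 ]
tilt [np.float64(0.0491), np.float64(0.0492), np.float64(0.0491)]
9.1167
```

View pics/w4.png

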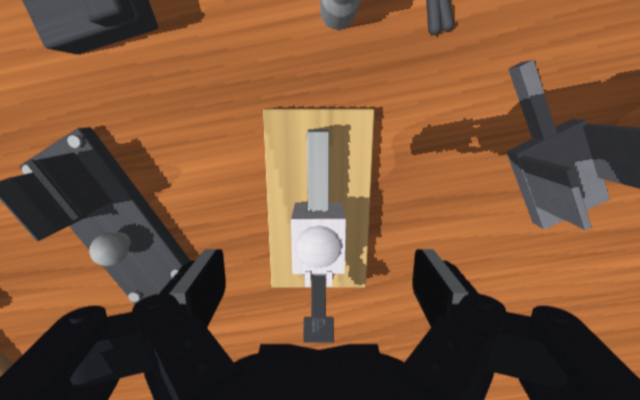

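The coupler lies flat on the board: cap at (318,246), shank end at (318,130), lever still up at (318,330). I'll take one close look at the stand before regrasping.

```bash
python3 - <<'E'
from h import *
ys=np.radians(18.8);o=np.array([.528,.2122]);u=np.array([np.cos(ys),np.sin(ys)])
ctrl.movep([*(o+.06*u),.2],down(ys));ctrl.pause(.2)
p,W=wrist();cv2.imwrite("pics/w5.png",p[...,::-1]);np.savez("pics/w5.npz",p=p,W=W)
print(ctrl.get_obs()["time_s"])
from scipy.optimize import least_squares
B=band(W,o,.022,.042,.062);f=least_squares(lambda s:np.linalg.norm(B-s,axis=1)-.017,[*o,.041],loss="soft_l1",f_scale=.001);print("ball",f.x,len(B))
c=o+.07*u;B=band(W,c,.05,.066,.08);print("cheek",rect(B),B.mean(0))
B=band(W,o+.022*u,.13,.014,.025);print("base",rect(B))
n=np.array([-u[1],u[0]])
d=W[...,:2]-o
for lo,hi in((.055,.064),(.0645,.068),(.070,.078)):
    m=(W[...,2]>lo)&(W[...,2]<hi);x=d[m]@u;yy=d[m]@n;k=(x>.038)&(x<.102)&(abs(yy)<.04)
    for sg in(1,-1):
        t=yy[k]*sg;t=t[t>0];print(lo,sg,len(t),np.percentile(t,[2,50,98]).round(4) if len(t) else "")
# cheek yaw
for sg in(1,-1):
    m=(W[...,2]>.070)&(W[...,2]<.08);x=d[m]@u;yy=d[m]@n*sg;k=(x>.035)&(x<.105)&(yy>0)&(yy<.04);print("dyaw",np.degrees(np.polyfit(x[k],d[m][k]@n,1)[0]),x[k].min(),x[k].max())
E
```

```text
10.3417
ball [0.52834738 0.21346107 0.03990398] 800
cheek (array([594.7, 235.7]), array([60.1, 49.1]), 18.5, 1544) [0.59581228 0.2361149  0.07220994]
base (array([549.7, 220.7]), array([189.1,  80.2]), 18.5, 9582)
0.055 1 119 [0.0131 0.014  0.0189]
0.055 -1 108 [0.0117 0.0124 0.0174]
0.0645 1 176 [0.014  0.0159 0.0176]
0.0645 -1 168 [0.013  0.0143 0.0161]
0.07 1 584 [0.018  0.0214 0.0251]
0.07 -1 582 [0.0165 0.02   0.0236]
dyaw -0.34169537511934817 0.04081496009299748 0.10079872070095817
dyaw -0.3848559216909235 0.04078290907988146 0.10069479133063787
```

View pics/w5.png

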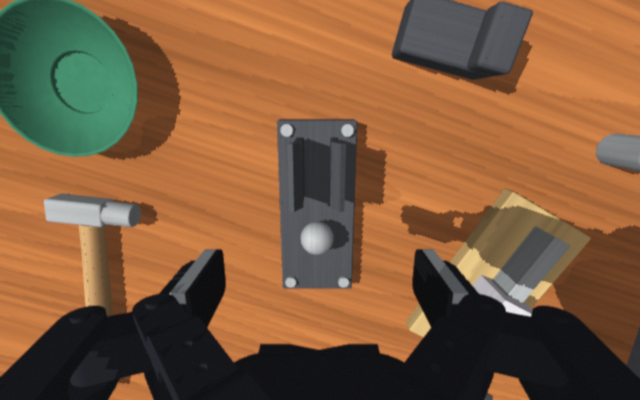

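The stand is clear: ball at (317,238), cheeks at (295,173) and (339,173). All three fits agree on ball (0.5284, 0.2135) and yaw 18.5°. Next is the regrasp by the head.

```bash
python3 - <<'E'
from h import *
o=np.array([.5038,-.0017]);y=np.radians(-10.16);u=np.array([np.cos(y),np.sin(y)]);g=o+.008*u
ctrl.movep([*g,.13],down(y));ctrl.pause(.15)
print(ctrl.movel([*g,.024],velocity=.08,max_force=10));ctrl.pause(.2)
ob=ctrl.get_obs();print(ob["time_s"],ob["eef_pos"],ob["wrist_force"])
ctrl.clamp(100);ob=ctrl.get_obs();print(ob["grip_width"],ob["grasp_force"],ob["eef_pos"],ob["wrist_force"])
z0=ob["eef_pos"][2];e=ob["eef_pos"]
ctrl.movel([e[0],e[1],z0+.1],velocity=.12);ctrl.pause(.2)
ys=np.radians(18.47);s=np.array([.5284,.2135]);us=np.array([np.cos(ys),np.sin(ys)]);gs=s+.008*us
ctrl.movep([*gs,z0+.1],down(ys));ctrl.pause(.3)
ob=ctrl.get_obs();p,W=wrist();cv2.imwrite("pics/w6.png",p[...,::-1]);np.savez("pics/w6.npz",p=p,W=W,z0=z0)
print(ob["time_s"],ob["eef_pos"],ob["wrist_force"],z0)
c,yy,w,z=shank(W,s,ys,.150);print("in hand",c,np.degrees(yy),w,z,"rel",(c-ob["eef_pos"][:2])@us,(c-ob["eef_pos"][:2])@[-us[1],us[0]])
d=W[...,:2]-s;x=d@us;l=d@[-us[1],us[0]]
print("tilt",[np.round(np.nanmedian(W[(abs(x-k)<.006)&(abs(l)<.008)&(W[...,2]>.11)][:,2]),4) for k in(.05,.07,.095)])
E
```

```text
False
13.1667 [ 0.51192595 -0.00309549  0.02434715] [-0.4323269   0.03238775  0.31896818]
0.04873289245236788 105.86146499903407 [ 0.51183968 -0.00359943  0.02444471] [-1.97217203 -2.0568461   4.90685592]
15.9583 [0.53628291 0.21489439 0.12447035] [-0.613133   -0.21373192 -5.81959721] 0.024444709100082028
in hand [0.52760871 0.21357941] 18.074062 0.01906414839298953 0.14904846327775376 rel -0.00864398266489785 0.0015008061261115823
tilt [np.float64(0.1491), np.float64(0.1491), np.float64(0.1491)]
```

View pics/w6.png

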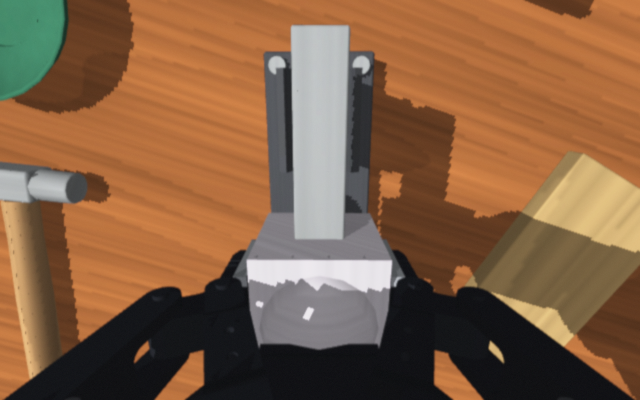

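The coupler is level in the gripper, and the shank at (320,130) lies centred between the cheeks at (285,120) and (355,120). I'll apply the sub-millimetre correction and lower it.

```bash
python3 - <<'E'
from h import *
z0=float(np.load("pics/w6.npz")["z0"])
ys=np.radians(18.47);s=np.array([.5284,.2135]);us=np.array([np.cos(ys),np.sin(ys)])
g=s+.008*us+[.0007,-.0001];q=down(ys+np.radians(.4))
def st(t):
    ob=ctrl.get_obs();print(t,round(float(ob["time_s"]),2),ob["eef_pos"].round(4),(ob["eef_pos"][2]-z0).round(4),ob["wrist_force"].round(1),ob["ft_torque"].round(2),ob["grip_width"].round(4))
ctrl.movel([*g,z0+.055],q,velocity=.1);ctrl.pause(.3);st("above")
h=ctrl.movel([*g,z0+.012],velocity=.04,max_force=10);st(h)
if not h:
    h=ctrl.movel([*g,z0-.004],velocity=.03,max_force=10);st(h)
p,d=ctrl.capture("scene");cv2.imwrite("pics/s2.png",cv2.resize(p[120:260,300:500,::-1],None,fx=3,fy=3))
E
```

```text
Traceback (most recent call last):
AttributeError: 'float' object has no attribute 'round'
```

```bash
python3 - <<'E'
from h import *
z0=float(np.load("pics/w6.npz")["z0"])
ys=np.radians(18.47);s=np.array([.5284,.2135]);us=np.array([np.cos(ys),np.sin(ys)])
g=s+.008*us+[.0007,-.0001]
def st(t):
    ob=ctrl.get_obs();print(t,round(float(ob["time_s"]),2),*[np.round(v,4) for v in (ob["eef_pos"],ob["eef_pos"][2]-z0,ob["wrist_force"],ob["ft_torque"],ob["grip_width"])])
st("above")
h=ctrl.movel([*g,z0+.012],velocity=.04,max_force=10);st(h)
if not h:
    h=ctrl.movel([*g,z0-.004],velocity=.03,max_force=10);st(h)
p,d=ctrl.capture("scene");cv2.imwrite("pics/s2.png",cv2.resize(p[120:260,300:500,::-1],None,fx=3,fy=3))
E
```

```text
above 16.91 [0.5371 0.2161 0.0801] 0.0556 [ 0.0281 -0.2832 -5.5845] [0.0055 0.0019 0.0423] 0.0488
False 18.13 [0.5369 0.2161 0.0368] 0.0123 [ 0.2826 -0.5243 -5.7772] [-0.0049  0.1093 -0.0342] 0.0489
True 18.54 [0.5371 0.2161 0.0265] 0.002 [0.8458 0.0809 5.9419] [-1.423e-01  1.289e-01 -1.000e-04] 0.049
```

View pics/s2.png

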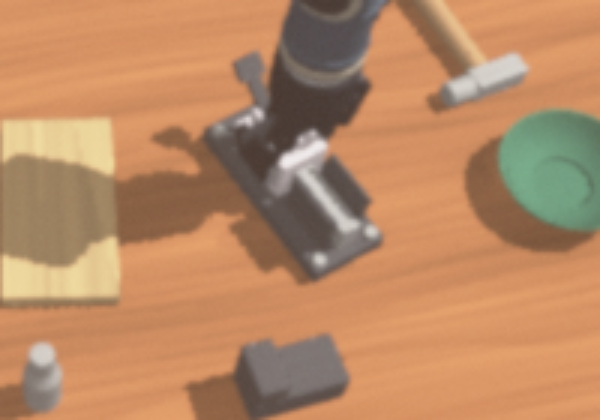

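It is seated: the contact height matches to within 0.1 mm, the shank lies between the cheeks at (330,200), and the lever is still up at (250,70). I'll release it and press the latch.

```bash
python3 - <<'E'
from h import *
ys=np.radians(18.47);s=np.array([.5284,.2135]);us=np.array([np.cos(ys),np.sin(ys)]);q=down(ys)
def st(t):
    ob=ctrl.get_obs();print(t,round(float(ob["time_s"]),2),*[np.round(v,4) for v in (ob["eef_pos"],ob["wrist_force"],ob["grip_width"])])
ctrl.gripper_open();st("open")
e=ctrl.get_obs()["eef_pos"];ctrl.movel([e[0],e[1],.19],velocity=.15);st("up")
ctrl.clamp(40)
g=s-.077*us
ctrl.movep([*g,.17],q);ctrl.pause(.2);st("over")
ctrl.movel([*g,.115],velocity=.1,max_force=12);st("a")
h=ctrl.movel([*g,.060],velocity=.04,max_force=14);st(h);ctrl.pause(.3);st("hold")
ctrl.movel([*g,.17],velocity=.12)
a=s+.06*us;ctrl.movep([*a,.2],q);ctrl.pause(.2)
p,W=wrist();cv2.imwrite("pics/w7.png",p[...,::-1]);np.savez("pics/w7.npz",p=p,W=W)
c,yy,w,z=shank(W,s,ys,.052);print("coupler",c,np.degrees(yy),z)
d=W[...,:2]-s;x=d@us;l=d@[-us[1],us[0]]
for k in(-.05,-.06,-.07,-.08,-.088):print(k,np.round(np.nanmedian(W[(abs(x-k)<.004)&(abs(l)<.005)&(W[...,2]>.03)&(W[...,2]<.13)][:,2]),4))
st("end")
E
```

```text
open 19.05 [0.5352 0.215  0.0247] [ 0.0283 -0.5142 -0.0704] 0.0857
up 20.3 [0.5345 0.2147 0.189 ] [ 1.318  -0.8182  0.0906] 0.0856
over 21.71 [0.4566 0.1896 0.1704] [ 0.2711 -0.2546  0.1118] -0.0001
a 22.41 [0.4558 0.1894 0.1152] [ 0.2039 -0.0792 -0.0719] -0.0001
True 23.49 [0.455  0.1889 0.0679] [-1.7358 -1.2613  9.0369] -0.0001
hold 23.79 [0.455  0.189  0.0679] [-1.7604 -0.6414  9.9199] 0.0001
coupler [0.52950536 0.21431215] 19.218164 0.051022472204008795
-0.05 nan
-0.06 nan
-0.07 nan
-0.08 0.0673
-0.088 0.0669
end 25.67 [0.5843 0.2322 0.1999] [ 0.0583 -0.0574  0.1443] 0.0
  return np.nanmean(a, axis, out=out, keepdims=keepdims)
```

View pics/w7.png

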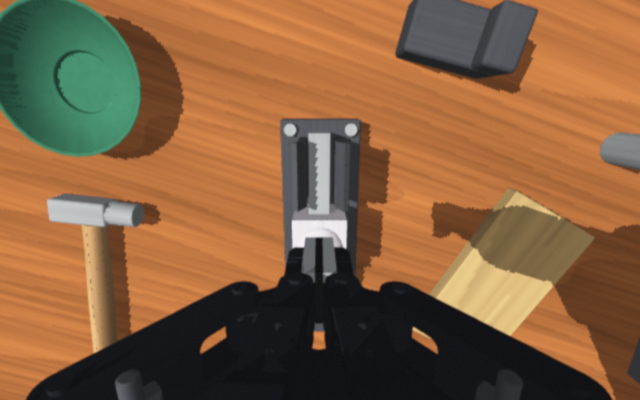

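The shank sits between the cheeks at (319,175). The paddle reads level at 67 mm, in line with the camera's 1 mm low bias against the expected 68 mm, and the press stopped at 67.9 mm.

```bash
python3 -c "
from station import ctrl
print(ctrl.close_job())"
```

```text
the job is handed in; nothing more can be done
None
```

The job is handed in at about 26 s of the 72 s: the coupler was set down flat on the board, retaken by its head, seated flat on the stand over the ball, and its latch pressed down to the end stop.

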